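Put the brass weight away and click its case shut

ROBOT

A 6-joint arm with a two-finger parallel gripper is mounted at the origin on the work surface; the furniture and walls round the work are solid. World frame = base frame: x ahead of the robot, y to its left, z up, the work surface at z = 0. Lengths are in mm, angles in rad, forces in N, time in s.
With the tool pointing down it reaches from about 350 to 875 mm from the base axis. Payload 4.2 kg.
Tool frame: the origin (TCP) lies on the centre line of the jaws, within the pads' length; the fingertips stand 8 mm ahead of it and the grasp point (between the pads) lies 11 mm behind it (ctrl.tip_extent is the distance from the TCP to the fingertips, in mm); z points along the fingers, y is the line along which they close (so a half turn about z gives the same grasp; the last joint's range is limited). The gripper opens to 85 mm and grips with 20 to 120 N. Pads are 22 mm wide; open, the fingers measure 114 mm over their backs; the gripper's body (76 mm by 85 mm) begins 54 mm behind the grasp point. The pads swing forward as they close: fully open they stand 13 mm farther back than shut.
Start: joints at [1.417, 0.385, 0.008, 0, -1.194, -0.259], TCP at [250.701, 572.493, 239.312] pointing down, gripper open.
Joint ranges: [-3.14, 3.14], [-1.21, 2.06], [-1.07, 1.41], [-3.16, 2.05], [-2.99, -0.16], [-3.1, 3.1]. Speed limits (rad/s): [2.79, 2.79, 3.14, 3.14, 3.14, 3.14].

INTERFACE

Orientations are given as a unit quaternion [x, y, z, w].
In Python, from workcell import ctrl gives the robot as it stands.
- The arm moves only by the tool drive_tool, never from a script. Its argument "motion" is a list of rows, each an object of numbers: "x", "y", "z": the shift along the tool's x, y, z in cm; "ax", "ay", "az": the turn, a rotation vector about the tool's x, y, z in rad; "fingers": the opening, from -1 (shut) to 1 (fully open). In form: [{"x": .., "y": .., "z": .., "ax": .., "ay": .., "az": .., "fingers": ..}, ...]. A call has 1 to 5 rows; each row shifts and turns the commanded pose from where the row before left it, along the tool's axes as they then stand; what a row does not reach is not made up. A row lasts 1/8 s, in which the tool goes at most 62.5 mm and 10.7 degrees, less where a joint would pass 70% of its speed; a pose out of reach is approached as far as the arm can. A call is refused whole if a number of a shift passes 6.25 or a number of a turn 0.188, either way. A call with a gripper value outside its range is refused whole. The fingers move at their own pace and stop on an object; "grip_force" is the grip in N (left out, the last holds). Time passes only in rows, so rows that do not move let the fingers close. It gives the time, the measured TCP pose, the force, the opening and the grip force at its end, in the units of the state.
- ctrl.sense(): the state, without advancing time (a new reading comes with each control period).
- ctrl.grab_frame(name): name is "side" or "top" or "wrist"; returns a dict with "color" (480x640x3 uint8, red, green, blue), "mtx" (3x3 intrinsics, pixels), "eye" and "orientation" of the camera in the world; the wrist camera has in their place "mount" (4x4, takes a point from camera to tool coordinates, whose origin is the TCP and whose axes are the flange's). Camera axes: x right, y down, z forward; pixel columns grow to the right and rows downward; lengths in mm; the calibration is good to about 2 mm. A picture is of the moment at which its call begins: read the wrist's pose just before it. There is no depth.
- ctrl.sign_off(): hands the job in; it is judged then, once.
Trained networks look in the newest picture that a camera, given by its name, has taken for a name from the list of things; names that differ only in an ending like _2 or _b are one class to them, and where a whole thing is asked for, a point or a joint stands for the part that bears it (a point fixed in the world has none). Each returns a list of dicts, best first, with "score" (0 to 1); they miss things now and then, are a little off and sometimes report something else, mostly with a low value. They report only what shows in the picture. A call takes as long as a camera call. They do not tell look-alikes from the thing itself.
- ctrl.look_for(camera, query): "centre" ([x, y, z] in mm, in world coordinates, good to about 4 mm: the middle of the surface that is visible of it).
- ctrl.tip_of(camera, query): "centre" ([x, y, z] in mm, in world coordinates, good to about 4 mm: a listed point, or the origin of a listed thing).
The state is a dict: "t": time; "qpos": joint angles; "qvel": joint speeds; "joint_efforts": joint torques, N m; "position": TCP position; "ee_rot": TCP orientation; "wrist_force": force on the tool from outside, world axes, zero at the start; "moment": the same for the moment, N m; "opening": finger opening in mm; "grasp_force": force on a finger pad.
Only numpy, scipy, OpenCV 4.12 (cv2) and the standard library are available. Lean on these libraries where they do the work, as an engineer would, in place of code of your own. Each camera call takes 0.05 s, during which the arm holds its last target. There are 200 camera calls.

TASK

Stand the larger of the two brass calibration weights upright in the round socket of the grey weight case, then slide the clear spring-loaded hood over it along its rails until the orange tongue clicks down past the catch on the end wall and the hood stays shut by itself. Push gently: do not ram the hood against the end wall, and leave the smaller weight alone.

Things in the scene. Friction and masses are not known exactly. Their poses are not given: they have to be found in the camera images.
- weight_mid (a point): Larger brass weight, loose, 27 mm diameter, 30 mm tall, 0.1 to 0.15 kg, round body with a knob on top, stands upright on the table. The point is on its axis, 15 mm above its underside.
- weight_small: Smaller brass weight, same shape, 21 mm diameter, 24 mm tall, to be left alone. Origin at the centre of its underside; it stands on the table. The two weights may change places.
- case: Grey weight case, screwed down flat. Origin on the table, midway across; x runs along the rails toward the end wall, y across, z up. Base plate x = -111 to +92 mm, 68 mm wide, 10 mm thick. Rails along both long sides: outer faces 32.5 mm off the middle, tops at z = 15.5 mm.
- socket (a point): Centre of the floor of the round socket: case x = 8, y = 0, z = 14 mm. 30 mm diameter, 4 mm deep, in a wooden block 42 x 44 mm with its top at z = 18 mm. The weight standing in it reaches up to z = 44 mm: set it down holding it by its upper part, so that the fingertips stay above the block and the rails.
- ridge (a point): Middle (z = 60 mm) of the orange ridge across the roof of the clear hood, to push or pinch: 10 mm thick along the rails, 40 mm wide, z = 50 to 68 mm. The hood, open at both ends, is 74 mm long, 50 mm wide, roof top at z = 50 mm; it reaches 31 mm behind this point and 43 mm ahead (toward the end wall).
- hood (a joint): Hood along the rails, m; 0.090 fully open, where a spring of 2 to 4 N (plus 0.5 N friction) holds and returns it. The nub meets the catch's ramp near 0.021, adding up to 6 N, less on top; the click comes near 0.0015 and the solid stop 2.5 mm later. All these shift with the end wall, by up to 0.014 either way. Let go after the click it stays within 2 mm; else it springs open.
- hood_front (a point): Middle of the front upper edge of the hood's roof (z = 50 mm). An orange spring tongue, 18 mm wide and 2.5 mm thick, lies on the roof from 20 mm behind this point to 21 mm ahead of it, with a nub 5 mm long under its tip.
- endstop: Adjustable end stop: a foot fixed on the base at case x = 64 mm (origin here, z = 10 mm), carrying the end wall (10 mm thick, 62 mm wide, top z = 48 mm) with rubber pads toward the hood and, on top in the middle, the catch: ramp, 10 mm flat, ledge. The wall is clamped anywhere within 14 mm either way of case x = 64 mm; this is not measured. Neither wall nor foot may take over 20 N.
There are look-alikes about, which are no part of the job. What is shaped like the part that bears weight_mid but black or blue is not meant.

How it is judged (in metres and radians):
On the way:
1. the larger weight stands in the socket, released, with the hood still open (horizontal distance between weight_mid and socket below 0.004 m and z of weight_mid in the frame of case below 0.0308 m and angle between weight_mid's own z axis and vertical below 0.1 rad and contact force between the fingers and weight_big below 0.1 N and value of joint hood above 0.03 m), for 0.2 s.
At the end, for the whole second after the job is handed in: The larger weight stands upright in the socket (within 4 mm of its centre, tilted less than 0.1 rad, bottomed to within 1.8 mm), and the hood is shut and stays so by itself (hood joint below 20 mm; it springs open if the tongue has not clicked), all let go (horizontal distance between weight_mid and socket below 0.004 m and z of weight_mid in the frame of case below 0.0308 m and angle between weight_mid's own z axis and vertical below 0.1 rad and value of joint hood below 0.02 m); the robot touches nothing.
It fails at once if the hood is rammed against the end wall (more than 20 N on it) (contact force between endstop and anything else above 20 N).
It fails at once if the smaller weight is moved by more than 15 mm (distance of weight_small from where it was at the start of the episode above 0.015 m).
It also fails if it takes over 54 s, if anything falls off the work surface, if the arm or the gripper's body presses on something with over 40 N, if the wrist force passes 120 N, or if a joint passes its speed limit or range.

## Working session

There is one attempt and no reset: what is moved stays moved. The work goes in short steps, Python scripts to look and compute and a tool call to move; the robot and the scene stay as the last step left them, time stands still between calls to the robot, and variables do not carry over. Pictures are saved under pics/ and viewed, at most 13 in all, crops included, and the job is handed in when it is done.

Besides the shell and the picture viewer there is one more tool, called after "Request:" as a command line: name --argument value ..., lists and objects as JSON in quotes. drive_tool: Moves the arm, as the interface text tells. Its arguments: {"type":"object","properties":{"motion":{"type":"array"},"grip_force":{"type":"number"}},"required":["motion"]}

```bash
mkdir -p pics; cat > h.py <<'E'
import numpy as np, cv2
from scipy.spatial.transform import Rotation as R
from workcell import ctrl
def grab(n,save=None):
    s=ctrl.sense(); f=ctrl.grab_frame(n)
    if save: cv2.imwrite('pics/'+save,f['color'][:,:,::-1])
    if n=='wrist':
        T=np.eye(4);T[:3,:3]=R.from_quat(s['ee_rot']).as_matrix();T[:3,3]=s['position']
        M=T@np.array(f['mount']);Rm,e=M[:3,:3],M[:3,3]
    else:
        o=np.array(f['orientation']);Rm=R.from_quat(o).as_matrix() if o.size==4 else o.reshape(3,3);e=np.array(f['eye'])
    return f,np.array(f['mtx']),Rm,e
def proj(c,p):
    _,K,Rm,e=c; q=K@(Rm.T@(np.array(p,float)-e)); return q[:2]/q[2]
def ray(c,uv):
    _,K,Rm,e=c; d=Rm@np.linalg.solve(K,[uv[0],uv[1],1.]); return e,d/np.linalg.norm(d)
def onz(c,uv,z):
    e,d=ray(c,uv); return e+d*(z-e[2])/d[2]
def tri(c1,u1,c2,u2):
    A=np.zeros((3,3));b=np.zeros(3)
    for c,u in((c1,u1),(c2,u2)):
        e,d=ray(c,u);P=np.eye(3)-np.outer(d,d);A+=P;b+=P@e
    return np.linalg.solve(A,b)
E
python3 - <<'E'
from h import *
np.set_printoptions(precision=1,suppress=True)
s=ctrl.sense();print(s['position'],s['ee_rot'],s['wrist_force'],s['opening'],ctrl.tip_extent)
for n in('top','side','wrist'):
    c=grab(n,n+'0.png');print(n,c[3],c[2].tolist()[2])
    for q in('weight_mid','weight_small','socket','ridge','hood_front','endstop','case'):
        print(q,[(np.round(d['centre']),round(d['score'],2),np.round(proj(c,d['centre']))) for d in ctrl.tip_of(n,q)[:3]])
a=[cv2.imread(f'pics/{n}0.png') for n in('top','side')]
E
```

```text
[250.5 572.  238.2] [ 1.  -0.2 -0.   0. ] [-0.3  0.8  0. ] 85.1909637149658 8.0
top [ 395.6 -185.9  934.4] [0.014435129688411888, -0.08092637838508707, -0.9966155468947656]
weight_mid [(array([ 434., -182.,   17.]), 0.71, array([313., 259.])), (array([ 426., -100.,    9.]), 0.54, array([269., 263.])), (array([ 231., -258.,   16.]), 0.44, array([352., 368.]))]
weight_small [(array([ 428., -267.,   -0.]), 0.55, array([356., 263.]))]
socket [(array([ 615., -121.,   12.]), 0.83, array([282., 165.])), (array([ 601., -118.,   -1.]), 0.48, array([281., 174.]))]
ridge [(array([524., -97.,  59.]), 0.96, array([266., 208.])), (array([ 664., -140.,   13.]), 0.24, array([292., 140.]))]
hood_front [(array([ 570., -102.,   47.]), 0.57, array([270., 185.]))]
endstop [(array([ 666., -139.,   11.]), 0.71, array([291., 140.]))]
case [(array([ 614., -121.,   14.]), 0.68, array([282., 165.])), (array([ 605., -116.,    0.]), 0.62, array([280., 172.]))]
side [ 251.2 -973.6  379.2] [0.022061246718306393, -0.929263618437169, -0.3687579542766418]
weight_mid [(array([ 434., -183.,   16.]), 0.69, array([301., 258.])), (array([ 430., -100.,   14.]), 0.66, array([289., 242.])), (array([ 228., -256.,   17.]), 0.6, array([178., 287.]))]
weight_small [(array([ 425., -270.,    1.]), 0.68, array([307., 290.]))]
socket [(array([ 612., -119.,   15.]), 0.77, array([384., 239.])), (array([ 424., -270.,   -1.]), 0.28, array([306., 291.]))]
ridge [(array([529., -94.,  58.]), 0.63, array([340., 216.]))]
hood_front [(array([ 570., -105.,   48.]), 0.6, array([362., 221.]))]
endstop [(array([ 666., -133.,   13.]), 0.75, array([413., 240.])), (array([428., -99.,  16.]), 0.6, array([288., 241.]))]
case [(array([ 601., -118.,   -2.]), 0.68, array([378., 247.]))]
wrist [326.4 539.4 374. ] [-0.0007678563662609519, 0.32127702780716033, -0.9469849427525223]
weight_mid []
weight_small []
socket []
ridge []
hood_front []
endstop []
case []
```

```bash
python3 - <<'E'
import cv2,numpy as np
t=cv2.imread('pics/top0.png')[90:400,180:440];s=cv2.imread('pics/side0.png')[170:320,140:480]
t=cv2.resize(t,None,fx=1.9,fy=1.9);s=cv2.resize(s,(0,0),fx=0.85*1,fy=0.85)
c=np.zeros((600,800,3),np.uint8);c[:t.shape[0],:t.shape[1]]=t[:600];c[:s.shape[0],500:500+s.shape[1]]=s[:, :300]
cv2.imwrite('pics/v1.png',c)
E
```

```text
(no output)
```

View pics/v1.png

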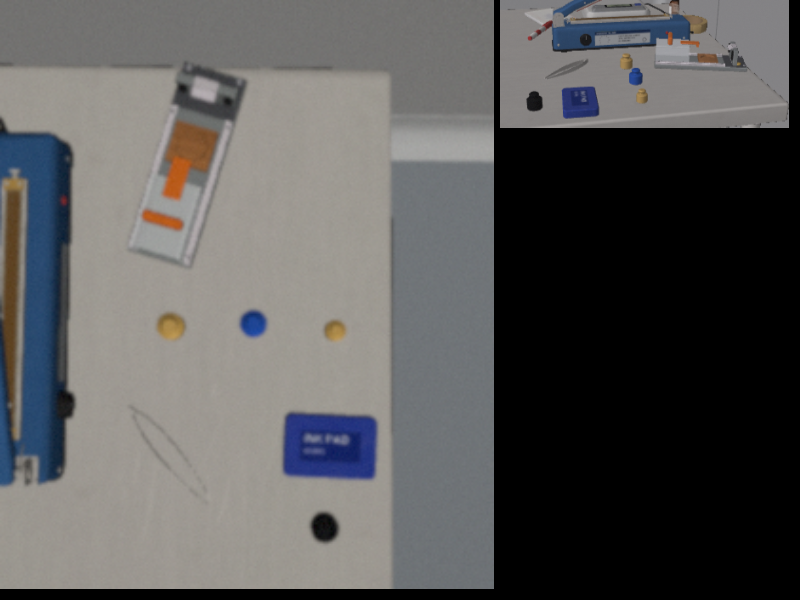

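The pictures show the large brass weight at full-image px (270,262), the blue look-alike at (313,260), the small brass weight at (356,263) and the case with its open hood at the top. I'll check how tall the blue machine is along the path.

View pics/side0.png

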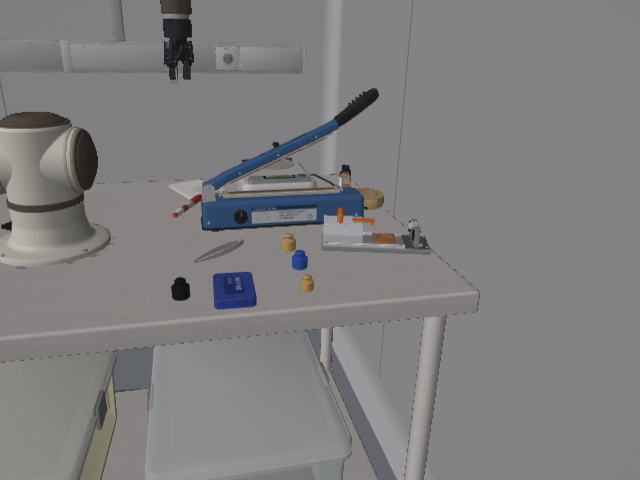

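```bash
python3 - <<'E'
from h import *
s=ctrl.sense();M=R.from_quat(s['ee_rot']).as_matrix();print(M.round(3),s['t'])
p=s['position'];print(M.T@(np.array([428,-100,240])-p)/10)
E
```

```text
[[ 0.916 -0.401 -0.   ]
 [-0.401 -0.916  0.   ]
 [-0.    -0.    -1.   ]] 1.2
[43.22192102 54.48744315 -0.06923693]
```

The side view shows a guillotine cutter with its arm raised to about px (375,95), standing between the tool and the weight. I'll go over it high.

```bash
python3 - <<'E'
from h import *
c=grab('side')
for y in(0,50,100,200):
    for uv in((378,90),(320,130)):
        e,d=ray(c,uv);print(y,uv,(e+d*(y-e[1])/d[1]).round())
E
```

```text
0 (378, 90) [623.   0. 278.]
0 (320, 130) [509.   0. 203.]
50 (378, 90) [642.  50. 273.]
50 (320, 130) [523.  50. 194.]
100 (378, 90) [661. 100. 267.]
100 (320, 130) [536. 100. 185.]
200 (378, 90) [700. 200. 257.]
200 (320, 130) [562. 200. 167.]
```

Request:
drive_tool --motion '[{"z": -6},{"z": -6},{"z": -5,"x": 1,"y": 1},{"x": 2,"y": 4,"z": -2},{"x": 3.5,"y": 4.5}]'

```text
validation failed for argument at $.mo...
```

Request:
drive_tool --motion '[{"x": 0,"y": 0,"z": -6,"ax": 0,"ay": 0,"az": 0,"fingers": 1},{"x": 0,"y": 0,"z": -5,"ax": 0,"ay": 0,"az": 0,"fingers": 1},{"x": 3.5,"y": 4.5,"z": 0,"ax": 0,"ay": 0,"az": 0,"fingers": 1},{"x": 3.5,"y": 4.5,"z": 0,"ax": 0,"ay": 0,"az": 0,"fingers": 1},{"x": 3.5,"y": 4.5,"z": 0,"ax": 0,"ay": 0,"az": 0,"fingers": 1}]'

```text
t: 1.88
position: [292.9, 405.0, 349.5]
ee_rot: [0.979, -0.205, 0.0, -0.0]
wrist_force: [1.0, -0.6, 0.2]
opening: 85.4
grasp_force: 0.0
```

Request:
drive_tool --motion '[{"x": 3.6,"y": 4.5,"z": 0,"ax": 0,"ay": 0,"az": 0,"fingers": 1},{"x": 3.6,"y": 4.5,"z": 0,"ax": 0,"ay": 0,"az": 0,"fingers": 1},{"x": 3.6,"y": 4.5,"z": 0,"ax": 0,"ay": 0,"az": 0,"fingers": 1},{"x": 3.6,"y": 4.5,"z": 0,"ax": 0,"ay": 0,"az": 0,"fingers": 1},{"x": 3.6,"y": 4.5,"z": 0,"ax": 0,"ay": 0,"az": 0,"fingers": 1}]'

```text
t: 2.5
position: [367.3, 126.6, 349.8]
ee_rot: [0.979, -0.205, 0.001, -0.001]
wrist_force: [1.2, 0.3, 0.2]
opening: 85.7
grasp_force: 0.0
```

Request:
drive_tool --motion '[{"x": 3.6,"y": 4.5,"z": 0,"ax": 0,"ay": 0,"az": 0,"fingers": 1},{"x": 3.6,"y": 4.5,"z": 1,"ax": 0,"ay": 0,"az": 0,"fingers": 1},{"x": 3.6,"y": 4.5,"z": 3,"ax": 0,"ay": 0,"az": 0,"fingers": 1},{"x": 3.6,"y": 4.5,"z": 2.5,"ax": 0,"ay": 0,"az": 0,"fingers": 1},{"x": 0,"y": 0,"z": 6,"ax": 0,"ay": 0,"az": 0,"fingers": 1}]'

```text
t: 3.12
position: [428.7, -95.2, 226.5]
ee_rot: [0.978, -0.208, 0.004, -0.001]
wrist_force: [2.1, 0.6, -1.4]
opening: 85.5
grasp_force: 0.0
```

```bash
python3 - <<'E'
from h import *
np.set_printoptions(precision=1,suppress=True)
c=grab('wrist','w1.png');s=ctrl.sense();print(s['t'],s['position'],s['ee_rot'])
for q in('weight_mid','weight_small','socket','ridge','hood_front','endstop','case'):
    print(q,[(np.round(d['centre']),round(d['score'],2),np.round(proj(c,d['centre']))) for d in ctrl.tip_of('wrist',q)[:3]])
E
```

```text
3.175 [420.8 -93.7 216.6] [ 1.  -0.2 -0.   0. ]
weight_mid [(array([ 427., -101.,   15.]), 0.86, array([328., 203.])), (array([ 230., -252.,   15.]), 0.8, array([535., 313.])), (array([ 427., -182.,   17.]), 0.71, array([409., 168.]))]
weight_small [(array([ 418., -262.,   -1.]), 0.92, array([488., 139.]))]
socket []
ridge [(array([524., -96.,  58.]), 0.89, array([272., 105.]))]
hood_front [(array([ 567., -108.,   46.]), 0.79, array([263.,  44.]))]
endstop []
case [(array([ 603., -116.,   -4.]), 0.9, array([262.,   8.]))]
```

View pics/w1.png

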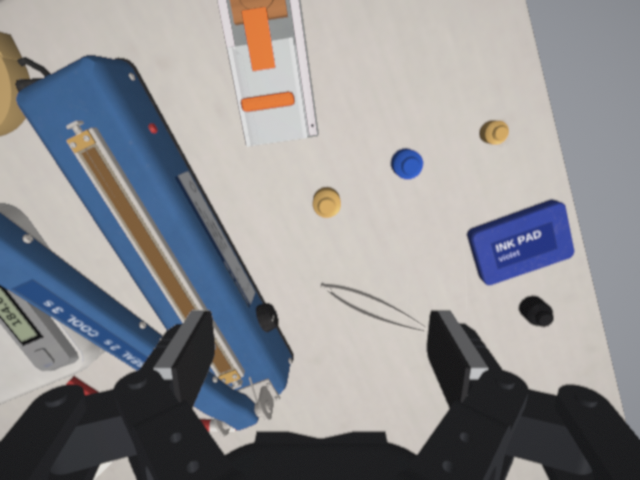

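The wrist view shows the large brass weight at px (327,203), tweezers behind it at (375,305), the cutter on the left and the hood with its ridge at (268,102). I'll move in over the weight and turn the gripper to match the case.

Request:
drive_tool --motion '[{"x": 0.4,"y": 0.2,"z": 3,"ax": 0,"ay": 0,"az": -0.064,"fingers": 0.3},{"x": 0.4,"y": 0.2,"z": 3,"ax": 0,"ay": 0,"az": -0.064,"fingers": 0.3},{"x": 0,"y": 0,"z": 3,"ax": 0,"ay": 0,"az": 0,"fingers": 0.3},{"x": 0,"y": 0,"z": 0,"ax": 0,"ay": 0,"az": 0,"fingers": 0.3},{"x": 0,"y": 0,"z": 0,"ax": 0,"ay": 0,"az": 0,"fingers": 0.3}]'

```text
t: 4.15
position: [433.9, -98.1, 137.4]
ee_rot: [0.99, -0.141, 0.002, -0.0]
wrist_force: [-0.2, -0.0, 0.8]
opening: 55.3
grasp_force: 0.0
```

```bash
python3 - <<'E'
from h import *
np.set_printoptions(precision=1,suppress=True)
c=grab('wrist','w2.png');s=ctrl.sense();print(s['t'],s['position'],s['ee_rot'],s['opening'])
for q in('weight_mid','ridge','hood_front'):
    print(q,[(np.round(d['centre']),round(d['score'],2),np.round(proj(c,d['centre']))) for d in ctrl.tip_of('wrist',q)[:3]])
hsv=cv2.cvtColor(c[0]['color'],cv2.COLOR_RGB2HSV)
m=cv2.inRange(hsv,(14,80,80),(30,255,255))
n,l,st,ce=cv2.connectedComponentsWithStats(m)
for i in range(1,n):
    if st[i,4]>150: print(st[i],ce[i],onz(c,ce[i],20))
E
```

```text
4.2 [433.9 -98.2 137.5] [ 1.  -0.1  0.  -0. ] 55.37552361646723
weight_mid [(array([ 426., -184.,   15.]), 0.82, array([440., 211.])), (array([ 426., -104.,   15.]), 0.79, array([332., 240.])), (array([ 231., -257.,   15.]), 0.73, array([566., 401.]))]
ridge [(array([530., -96.,  57.]), 0.64, array([268.,  92.]))]
hood_front [(array([ 570., -110.,   49.]), 0.85, array([271.,   8.]))]
[   0  127  130  244 4878] [ 59.1 251.5] [473.8  87.2  20. ]
[532 163  42  31 995] [552.5 178.1] [ 428.3 -259.5   20. ]
[ 308  218   37   40 1173] [325.7 237.7] [ 430.2 -100.7   20. ]
[155 437  29  24 339] [168.5 449.8] [279.3  86.6  20. ]
```

View pics/w2.png

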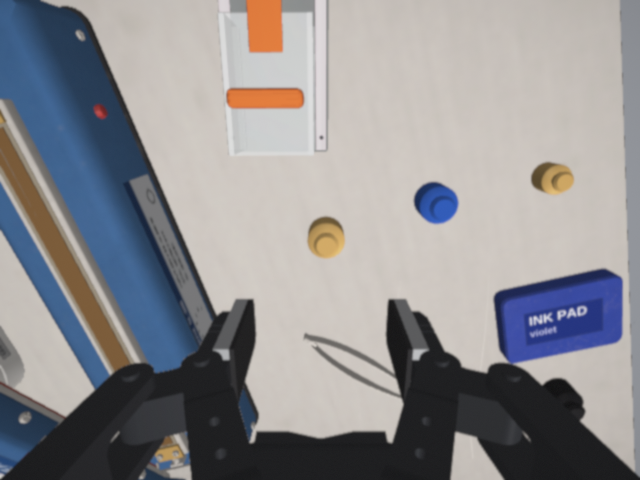

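The wrist view shows the weight at px (326,238) with its knob at (326,246). The hood is straight up the image, so the yaw is aligned.

```bash
python3 - <<'E'
from h import *
np.set_printoptions(precision=1,suppress=True)
cs={}
for n in('wrist','top','side'):
    c=grab(n);m=cv2.inRange(cv2.cvtColor(c[0]['color'],cv2.COLOR_RGB2HSV),(12,80,80),(30,255,255))
    k,l,st,ce=cv2.connectedComponentsWithStats(m);g=proj(c,(428,-101,14))
    i=min((i for i in range(1,k) if st[i,4]>30),key=lambda i:np.hypot(*(ce[i]-g)));cs[n]=(c,ce[i]);print(n,g,ce[i],st[i])
for a,b in(('wrist','side'),('top','side'),('wrist','top')): print(a,b,tri(*cs[a],*cs[b]))
s=ctrl.sense();M=R.from_quat(s['ee_rot']).as_matrix();print(s['position'],M)
E
```

```text
wrist [326.4 237. ] [325.2 236.9] [ 308  217   36   40 1173]
top [269.8 261.8] [264.9 205.3] [256 202  19   8  54]
side [288.2 241.9] [288.  242.1] [282 233  14  18 210]
wrist side [ 428.  -100.1   13.2]
top side [484.3 -82.8   9.9]
wrist top [ 501.7 -116.2  240.4]
[432.6 -98.5 136.1] [[ 1.  -0.3  0. ]
 [-0.3 -1.   0. ]
 [ 0.  -0.  -1. ]]
```

Request:
drive_tool --motion '[{"x": -0.35,"y": 0.33,"z": 2,"ax": 0,"ay": 0,"az": 0,"fingers": 0.3},{"x": 0,"y": 0,"z": 4,"ax": 0,"ay": 0,"az": 0,"fingers": 0.3},{"x": 0,"y": 0,"z": 3,"ax": 0,"ay": 0,"az": 0,"fingers": 0.3},{"x": 0,"y": 0,"z": 2,"ax": 0,"ay": 0,"az": 0,"fingers": 0.3},{"x": 0,"y": 0,"z": 0,"ax": 0,"ay": 0,"az": 0,"fingers": 0.3}]'

```text
t: 5.12
position: [427.1, -100.9, 24.6]
ee_rot: [0.99, -0.142, -0.002, 0.0]
wrist_force: [0.2, 0.6, 1.1]
opening: 55.4
grasp_force: 0.0
```

Request:
drive_tool --motion '[{"x": 0,"y": 0,"z": 0,"ax": 0,"ay": 0,"az": 0,"fingers": 0.3},{"x": 0,"y": 0,"z": 0,"ax": 0,"ay": 0,"az": 0,"fingers": 0.3}]'

```text
t: 5.38
position: [428.8, -100.6, 26.6]
ee_rot: [0.99, -0.142, 0.001, -0.0]
wrist_force: [0.9, 0.3, -0.6]
opening: 55.7
grasp_force: 0.0
```

```bash
python3 - <<'E'
from h import *
np.set_printoptions(precision=2,suppress=True)
c=grab('wrist','w3.png');s=ctrl.sense();print(s['t'],s['position'],s['ee_rot'],s['opening'],s['wrist_force'])
E
```

```text
5.425 [ 428.74 -100.63   26.52] [ 0.99 -0.14  0.   -0.  ] 55.75588427368158 [-0.48 -0.08  0.19]
```

View pics/w3.png

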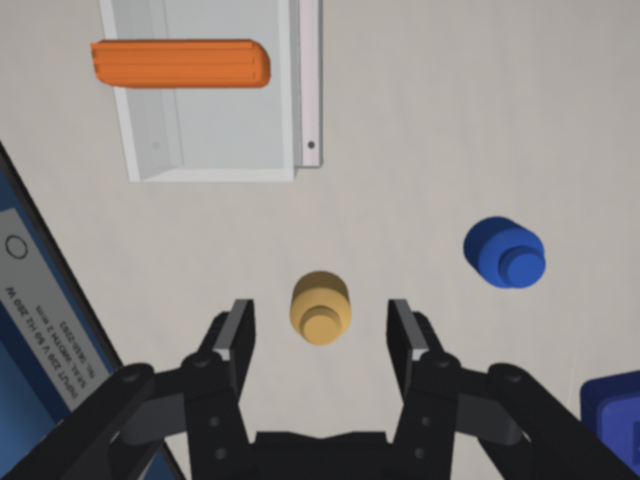

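The weight sits centred between the fingers at px (320,310). I'll lower and grip.

Request:
drive_tool --motion '[{"x": 0,"y": 0,"z": 0.7,"ax": 0,"ay": 0,"az": 0,"fingers": 0.3},{"x": 0,"y": 0,"z": 0.4,"ax": 0,"ay": 0,"az": 0,"fingers": 0.3},{"x": 0,"y": 0,"z": 0,"ax": 0,"ay": 0,"az": 0,"fingers": -0.2},{"x": 0,"y": 0,"z": 0,"ax": 0,"ay": 0,"az": 0,"fingers": -0.6},{"x": 0,"y": 0,"z": 0,"ax": 0,"ay": 0,"az": 0,"fingers": -0.6}]' --grip_force 30

```text
t: 6.05
position: [428.0, -100.7, 14.6]
ee_rot: [0.99, -0.142, -0.0, -0.0]
wrist_force: [0.2, 0.7, -0.2]
opening: 25.4
grasp_force: 29.6
```

Request:
drive_tool --motion '[{"x": 0,"y": 0,"z": 0,"ax": 0,"ay": 0,"az": 0,"fingers": -0.6},{"x": 0,"y": 0,"z": 0,"ax": 0,"ay": 0,"az": 0,"fingers": -0.6},{"x": 0,"y": 0,"z": 0,"ax": 0,"ay": 0,"az": 0,"fingers": -0.6}]'

```text
t: 6.42
position: [428.0, -100.7, 14.6]
ee_rot: [0.99, -0.142, -0.0, 0.0]
wrist_force: [-0.7, -0.5, -0.3]
opening: 25.3
grasp_force: 29.6
```

Request:
drive_tool --motion '[{"x": 0,"y": 0,"z": -4,"ax": 0,"ay": 0,"az": 0,"fingers": -0.6},{"x": 0,"y": 0,"z": -5,"ax": 0,"ay": 0,"az": 0,"fingers": -0.6},{"x": 4,"y": -0.8,"z": -3,"ax": 0,"ay": 0,"az": 0,"fingers": -0.6},{"x": 5,"y": -0.9,"z": 0,"ax": 0,"ay": 0,"az": 0,"fingers": -0.6},{"x": 4,"y": -0.8,"z": 0,"ax": 0,"ay": 0,"az": 0,"fingers": -0.6}]'

```text
t: 7.05
position: [561.5, -113.4, 135.1]
ee_rot: [0.99, -0.142, 0.001, -0.0]
wrist_force: [-0.1, 0.4, -1.7]
opening: 25.4
grasp_force: 30.0
```

Request:
drive_tool --motion '[{"x": 0,"y": 0,"z": 0,"ax": 0,"ay": 0,"az": 0,"fingers": -0.6},{"x": 0,"y": 0,"z": 0,"ax": 0,"ay": 0,"az": 0,"fingers": -0.6},{"x": 0,"y": 0,"z": 0,"ax": 0,"ay": 0,"az": 0,"fingers": -0.6}]'

```text
t: 7.42
position: [558.6, -113.2, 134.4]
ee_rot: [0.99, -0.142, -0.001, 0.0]
wrist_force: [-0.6, -0.8, -1.0]
opening: 25.5
grasp_force: 30.0
```

```bash
python3 - <<'E'
from h import *
np.set_printoptions(precision=2,suppress=True)
c=grab('wrist','w4.png');s=ctrl.sense();print(s['t'],s['position'],s['ee_rot'],s['opening'],s['wrist_force'])
for q in('socket','ridge','hood_front','endstop','case'):
    print(q,[(np.round(d['centre'],1),round(d['score'],2),np.round(proj(c,d['centre']))) for d in ctrl.tip_of('wrist',q)[:3]])
E
```

```text
7.475 [ 558.83 -113.19  134.65] [ 0.99 -0.14 -0.    0.  ] 25.43249626358812 [-0.01 -0.03 -1.14]
socket []
ridge []
hood_front [(array([ 569.5, -108.8,   48.3]), 0.7, array([309., 235.]))]
endstop []
case [(array([ 603.1, -114.1,   -4.8]), 0.98, array([305., 168.]))]
```

View pics/w4.png

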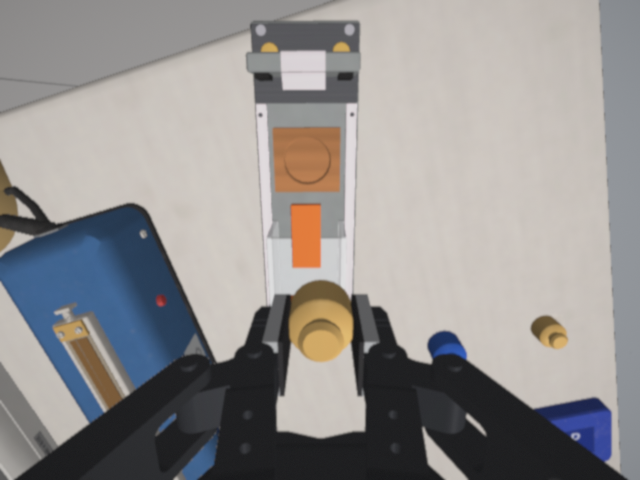

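The view shows the socket ring at px (307,160) in the wooden block (274–340, 127–192), the end wall at rows 53–72, and the weight held upright at (321,320).

```bash
python3 - <<'E'
from h import *
np.set_printoptions(precision=2,suppress=True)
c=grab('wrist')
im=c[0]['color'];hsv=cv2.cvtColor(im,cv2.COLOR_RGB2HSV)
def comp(m,g):
    k,l,st,ce=cv2.connectedComponentsWithStats(m)
    i=min((i for i in range(1,k) if st[i,4]>30),key=lambda i:np.hypot(*(ce[i]-g)));return (l==i).astype(np.uint8)*255
b=comp(cv2.inRange(hsv,(5,70,60),(18,200,220)),(307,160))
r=cv2.minAreaRect(cv2.findNonZero(b));print('block',r)
P=[onz(c,p,18) for p in cv2.boxPoints(r)];print(np.array(P),'ctr',np.mean(P,0),np.linalg.norm(P[0]-P[1]),np.linalg.norm(P[1]-P[2]))
print('yaw edges',[np.degrees(np.arctan2(*(P[(i+1)%4]-P[i])[1::-1])) for i in range(4)])
g=cv2.cvtColor(im,cv2.COLOR_RGB2GRAY)
t=comp(cv2.inRange(hsv,(3,200,180),(14,255,255)),(306,236));print('tongue',cv2.minAreaRect(cv2.findNonZero(t)))
ct=grab('top');ht=cv2.cvtColor(ct[0]['color'],cv2.COLOR_RGB2HSV)
print(ctrl.tip_of('top','socket')[:1])
print('tri',tri(c,r[0],ct,proj(ct,ctrl.tip_of('top','socket')[0]['centre'])))
for uv in((304,20),(304,53),(304,72),(303,90)): print(uv,onz(c,uv,48))
# held weight check: pixel of TCP-based knob
s=ctrl.sense();M=R.from_quat(s['ee_rot']).as_matrix();print(s['position'],M)
for dz in(-15,15): print(proj(c,s['position']+M@[0,0,dz]))
E
```

```text
block ((306.5, 161.0), (64.0, 67.0), 90.0)
[[ 636.75 -103.53   18.  ]
 [ 624.58 -145.17   18.  ]
 [ 584.01 -134.04   18.  ]
 [ 596.85  -90.09   18.  ]] ctr [ 610.55 -118.21   18.  ] 43.376026568743534 42.06191024601983
yaw edges [np.float64(-106.2928927476715), np.float64(164.6653134584435), np.float64(73.71483643376342), np.float64(-18.629773216710117)]Traceback (most recent call last):
  File "<stdin>", line 13, in <module>
  File "<stdin>", line 7, in comp
ValueError: min() iterable argument is empty
```

```bash
python3 - <<'E'
from h import *
np.set_printoptions(precision=2,suppress=True)
c=grab('wrist','w5.png')
im=c[0]['color'];s=ctrl.sense();M=R.from_quat(s['ee_rot']).as_matrix();print(s['position'],M)
p=s['position']
for dx in(-3,0,3): print(dx,'top of knob',proj(c,p+M@[dx,0,-15.4]))
g=cv2.cvtColor(im,cv2.COLOR_RGB2GRAY)
for box,rr in(((120,200,265,345),(18,30)),((310,365,290,350),(14,26))):
    a=box;h=cv2.HoughCircles(cv2.GaussianBlur(g[a[0]:a[1],a[2]:a[3]],(3,3),0),cv2.HOUGH_GRADIENT,1,20,param1=60,param2=10,minRadius=rr[0],maxRadius=rr[1])
    print('circ',None if h is None else h[0][:2]+[a[2],a[0],0])
ct=grab('top');d=ctrl.tip_of('top','socket')
print(d[0]['centre'],tri(c,(306.7,160.5),ct,proj(ct,d[0]['centre'])) if d else 0)
a=im[110:210,255:360];b=im[290:380,265:375]
cv2.imwrite('pics/v5.png',np.hstack([cv2.resize(a,(400,400),interpolation=2),cv2.resize(b,(400,400),interpolation=2)])[:,:,::-1])
W=np.array([610.6,-118.3]);
for uv in((304,20),(304,53),(304,72),(303,90)):
    q=onz(c,uv,48); a=np.radians(-16.4);print(uv,q,(q[:2]-W)@[np.cos(a),np.sin(a)]+8)
E
```

```text
[ 559.74 -113.21  134.74] [[ 0.96 -0.28  0.  ]
 [-0.28 -0.96  0.  ]
 [ 0.   -0.   -1.  ]]
-3 top of knob [320.62 350.78]
0 top of knob [320.63 343.95]
3 top of knob [320.63 337.03]
circ [[307.5 161.5  21.3]]
circ [[320.5 340.5  22.5]]
[612.9, -117.9, 16.5] [ 611.78 -118.55   21.24]
(304, 20) [ 684.48 -140.57   48.  ] 85.1561690188237
(304, 53) [ 669.55 -135.97   48.  ] 69.5438568219362
(304, 72) [ 660.61 -133.22   48.  ] 60.186287523907396
(303, 90) [ 652.04 -130.     48.  ] 51.05783414317891
```

View pics/v5.png

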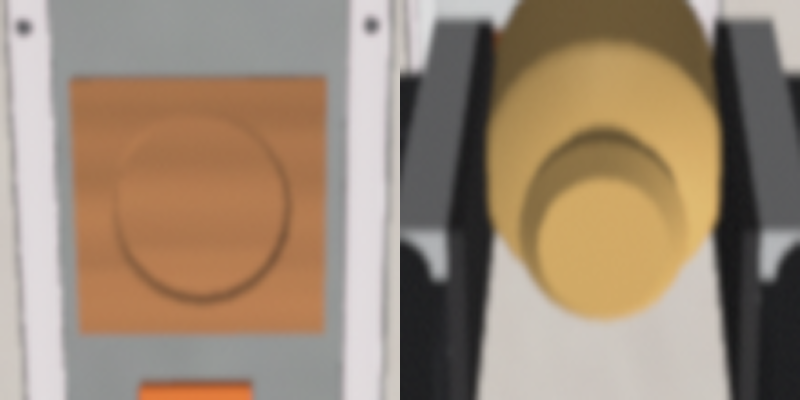

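```bash
python3 - <<'E'
from h import *
np.set_printoptions(precision=2,suppress=True)
c=grab('wrist');s=ctrl.sense();M=R.from_quat(s['ee_rot']).as_matrix();p=s['position']
S=onz(c,(307.7,161.4),18);K=onz(c,(320.6,346),p[2]+15.4)
print(p,S,K,M.T@(S-K), 'tcp->socket',M.T@(S-p))
# rails direction: long left/right rail edges fitted
e=cv2.Canny(cv2.cvtColor(c[0]['color'],cv2.COLOR_RGB2GRAY),40,120)
L=cv2.HoughLinesP(e[95:285,245:370],1,np.pi/720,40,minLineLength=80,maxLineGap=8)
for l in L[:12,0]:
    a,b=np.array([l[:2],l[2:]])+[245,95]; A,B=onz(c,a,15.5),onz(c,b,15.5); d=A-B; d*=np.sign(d[0]); print(a,b,np.degrees(np.arctan2(d[1],d[0])), (M.T@(A-S))[1],(M.T@(B-S))[1])
E
```

```text
[ 559.8  -113.23  134.6 ] [ 610.8  -119.11   18.  ] [ 559.02 -112.96  150.  ] [ 51.43  -8.64 132.  ] tcp->socket [ 50.6   -8.68 116.6 ]
[258 124] [267 284] -16.008668439649206 -32.16623347536608 -31.546146281755956
[353 250] [356 105] -15.806886859992844 32.11472966019578 31.22937446026863
[254 107] [261 232] -16.173711035003517 -34.175848600073344 -33.963321353840456
[355 280] [358 154] -15.840575437238346 34.28380270942667 33.51425711834312
[255 105] [358 105] 73.70110167126481 -33.46647545515535 32.51024675473621
```

Request:
drive_tool --motion '[{"x": 2.6,"y": -0.45,"z": 0,"ax": 0,"ay": 0,"az": 0,"fingers": -0.6},{"x": 2.5,"y": -0.42,"z": 2,"ax": 0,"ay": 0,"az": 0,"fingers": -0.6},{"x": 0,"y": 0,"z": 4,"ax": 0,"ay": 0,"az": 0,"fingers": -0.6},{"x": 0,"y": 0,"z": 2.6,"ax": 0,"ay": 0,"az": 0,"fingers": -0.6},{"x": 0,"y": 0,"z": 0,"ax": 0,"ay": 0,"az": 0,"fingers": -0.6}]'

```text
t: 8.6
position: [609.5, -119.3, 46.1]
ee_rot: [0.99, -0.142, -0.003, 0.0]
wrist_force: [1.0, -0.0, -1.0]
opening: 24.9
grasp_force: 30.0
```

Request:
drive_tool --motion '[{"x": 0,"y": 0,"z": 0,"ax": 0,"ay": 0,"az": 0,"fingers": -0.6},{"x": 0,"y": 0,"z": 0,"ax": 0,"ay": 0,"az": 0,"fingers": -0.6},{"x": 0,"y": 0,"z": 0,"ax": 0,"ay": 0,"az": 0,"fingers": -0.6}]'

```text
t: 8.98
position: [611.8, -119.2, 49.8]
ee_rot: [0.99, -0.142, 0.001, -0.0]
wrist_force: [0.7, 0.1, -0.8]
opening: 25.6
grasp_force: 30.0
```

```bash
python3 - <<'E'
from h import *
np.set_printoptions(precision=2,suppress=True)
c=grab('wrist','w6.png');s=ctrl.sense();p=s['position'];M=R.from_quat(s['ee_rot']).as_matrix()
print(s['t'],p,s['wrist_force'],'to socket',M.T@(np.array([610.8,-119.1,18])-p))
E
```

```text
9.025 [ 611.67 -119.21   49.61] [ 0.07 -0.31 -1.61] to socket [-0.92  0.16 31.61]
```

View pics/w6.png

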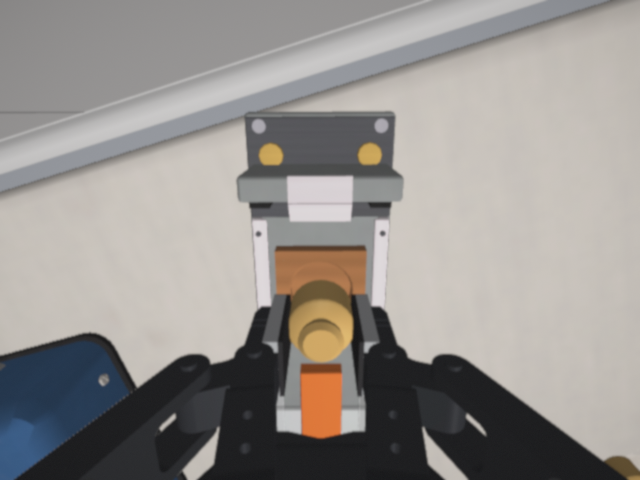

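```bash
python3 - <<'E'
from h import *
np.set_printoptions(precision=2,suppress=True)
c=grab('wrist');s=ctrl.sense();p=s['position'];M=R.from_quat(s['ee_rot']).as_matrix()
for uv,z,o in(((321,247),18,21),((321,262),18,15),((275,247),18,21),((367,247),18,21)): print(uv,M.T@(onz(c,uv,z)-p)-[o,0,0])
K=onz(c,(320.6,342),p[2]+15.4);print('knob',M.T@(K-p))
for uv in((260,202),(240,177),(320,222),(320,177)): print(uv,M.T@(onz(c,uv,48)-p)+[8,0,0])
a=c[0]['color'][240:370,260:380];h=cv2.inRange(cv2.cvtColor(a,cv2.COLOR_RGB2HSV),(15,90,150),(30,255,255))
print(c[0]['color'][240:290,321].tolist()[::3])
E
```

```text
(321, 247) [ 0.45  0.09 31.41]
(321, 262) [-1.23  0.09 31.4 ]
(275, 247) [  0.43 -21.73  31.42]
(367, 247) [ 0.47 21.9  31.4 ]
knob [  0.91  -0.07 -15.4 ]
(260, 202) [ 58.37 -22.74   1.46]
(240, 177) [ 67.71 -29.57   1.47]
(320, 222) [50.61 -0.33  1.44]
(320, 177) [67.73 -0.32  1.46]
[[145, 148, 146], [143, 145, 143], [92, 74, 61], [95, 68, 46], [160, 110, 72], [164, 113, 75], [161, 111, 73], [162, 112, 74], [170, 116, 77], [166, 113, 75], [163, 112, 74], [163, 113, 74], [169, 116, 77], [151, 108, 70], [106, 87, 54], [106, 87, 55], [106, 87, 55]]
```

Request:
drive_tool --motion '[{"x": -0.03,"y": 0,"z": 1,"ax": 0,"ay": 0,"az": 0,"fingers": -0.6},{"x": 0,"y": 0,"z": 0.5,"ax": 0,"ay": 0,"az": 0,"fingers": -0.6},{"x": 0,"y": 0,"z": 0.1,"ax": 0,"ay": 0,"az": 0,"fingers": -0.6},{"x": 0,"y": 0,"z": 0.1,"ax": 0,"ay": 0,"az": 0,"fingers": -0.6},{"x": 0,"y": 0,"z": 0,"ax": 0,"ay": 0,"az": 0,"fingers": -0.6}]'

```text
t: 9.7
position: [611.0, -119.1, 31.6]
ee_rot: [0.99, -0.142, 0.0, 0.0]
wrist_force: [-0.1, 0.2, -0.4]
opening: 25.5
grasp_force: 30.0
```

Request:
drive_tool --motion '[{"x": 0,"y": 0,"z": 0.1,"ax": 0,"ay": 0,"az": 0,"fingers": -0.6},{"x": 0,"y": 0,"z": 0,"ax": 0,"ay": 0,"az": 0,"fingers": -0.6}]'

```text
t: 9.95
position: [611.0, -119.1, 30.6]
ee_rot: [0.99, -0.142, 0.0, -0.0]
wrist_force: [-1.0, 0.4, -1.9]
opening: 25.3
grasp_force: 30.0
```

Request:
drive_tool --motion '[{"x": 0,"y": 0,"z": 0.1,"ax": 0,"ay": 0,"az": 0,"fingers": -0.6},{"x": 0,"y": 0,"z": 0,"ax": 0,"ay": 0,"az": 0,"fingers": -0.6}]'

```text
t: 10.2
position: [610.9, -119.1, 29.5]
ee_rot: [0.99, -0.142, -0.0, 0.0]
wrist_force: [1.1, 1.5, -0.1]
opening: 25.4
grasp_force: 30.0
```

Request:
drive_tool --motion '[{"x": 0,"y": 0,"z": 0.07,"ax": 0,"ay": 0,"az": 0,"fingers": -0.6},{"x": 0,"y": 0,"z": 0,"ax": 0,"ay": 0,"az": 0,"fingers": -0.6}]'

```text
t: 10.45
position: [610.9, -119.2, 28.8]
ee_rot: [0.99, -0.142, -0.0, 0.0]
wrist_force: [0.0, -0.3, -1.4]
opening: 25.6
grasp_force: 30.0
```

Request:
drive_tool --motion '[{"x": 0,"y": 0,"z": 0,"ax": 0,"ay": 0,"az": 0,"fingers": -0.3},{"x": 0,"y": 0,"z": 0,"ax": 0,"ay": 0,"az": 0,"fingers": 0},{"x": 0,"y": 0,"z": 0,"ax": 0,"ay": 0,"az": 0,"fingers": 0.2},{"x": 0,"y": 0,"z": -1,"ax": 0,"ay": 0,"az": 0,"fingers": 0.2},{"x": 0,"y": 0,"z": -4,"ax": 0,"ay": 0,"az": 0,"fingers": 0.2}]'

```text
t: 11.08
position: [609.3, -119.2, 77.5]
ee_rot: [0.99, -0.142, -0.003, 0.0]
wrist_force: [1.0, -0.4, 1.1]
opening: 51.7
grasp_force: 0.0
```

Request:
drive_tool --motion '[{"x": -4,"y": 0,"z": -5,"ax": 0,"ay": 0,"az": 0,"fingers": 0},{"x": -6,"y": 0,"z": 0,"ax": 0,"ay": 0,"az": 0,"fingers": -0.5},{"x": -4,"y": 0,"z": 0,"ax": 0,"ay": 0,"az": 0,"fingers": -1},{"x": 0,"y": 0,"z": 0,"ax": 0,"ay": 0,"az": 0,"fingers": -1},{"x": 0,"y": 0,"z": 0,"ax": 0,"ay": 0,"az": 0,"fingers": -1}]'

```text
t: 11.7
position: [478.6, -80.0, 128.7]
ee_rot: [0.99, -0.142, 0.001, -0.0]
wrist_force: [0.4, -0.2, 0.5]
opening: 0.1
grasp_force: 0.0
```

Request:
drive_tool --motion '[{"x": 0,"y": 0,"z": 0,"ax": 0,"ay": 0,"az": 0,"fingers": -1},{"x": 0,"y": 0,"z": 0,"ax": 0,"ay": 0,"az": 0,"fingers": -1}]'

```text
t: 11.95
position: [478.2, -80.2, 127.5]
ee_rot: [0.99, -0.142, -0.0, 0.0]
wrist_force: [0.2, -0.5, -0.6]
opening: -0.0
grasp_force: 0.0
```

```bash
python3 - <<'E'
from h import *
np.set_printoptions(precision=2,suppress=True)
c=grab('wrist','w7.png');s=ctrl.sense();p=s['position'];M=R.from_quat(s['ee_rot']).as_matrix();print(s['t'],p,s['wrist_force'],s['opening'])
for q in('weight_mid','socket','ridge','hood_front'):
    print(q,[(np.round(d['centre'],1),round(d['score'],2),np.round(proj(c,d['centre']))) for d in ctrl.tip_of('wrist',q)[:2]])
hsv=cv2.cvtColor(c[0]['color'],cv2.COLOR_RGB2HSV);m=cv2.inRange(hsv,(3,185,150),(14,255,255))
k,l,st,ce=cv2.connectedComponentsWithStats(m)
for i in range(1,k):
    if st[i,4]>200: print(st[i],ce[i],onz(c,ce[i],68),M.T@(onz(c,ce[i],68)-p))
E
```

```text
12.0 [477.98 -80.26 127.37] [ 0.08 -0.76  0.2 ] 0.07823963047114697
weight_mid [(array([ 230.8, -250.5,   16. ]), 0.96, array([592., 446.])), (array([ 426.6, -182.5,   14.7]), 0.61, array([478., 263.]))]
socket []
ridge [(array([525.8, -95.1,  60.7]), 0.76, array([322., 175.])), (array([ 601.8, -116.4,   -2.9]), 0.45, array([321.,  33.]))]
hood_front [(array([ 569.5, -110.7,   45.7]), 0.62, array([327.,  84.]))]
[286 165  71  15 734] [319.7  171.84] [528.74 -94.5   68.  ] [52.74 -0.63 59.35]
```

View pics/w7.png

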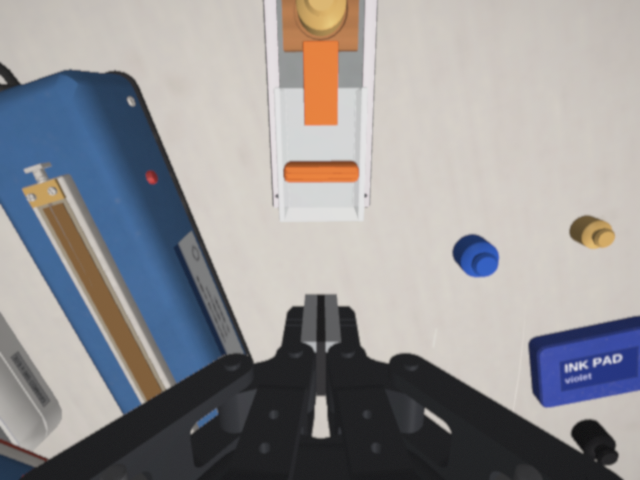

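The weight stands in the socket at px (322,12) and the hood is open with its ridge at (321,172). Next I'll go behind the ridge with shut fingers and push.

Request:
drive_tool --motion '[{"x": 1,"y": -0.05,"z": 3,"ax": 0,"ay": 0,"az": 0,"fingers": -1},{"x": 0.5,"y": 0,"z": 2,"ax": 0,"ay": 0,"az": 0,"fingers": -1},{"x": 0,"y": 0,"z": 1.4,"ax": 0,"ay": 0,"az": 0,"fingers": -1},{"x": 0.5,"y": 0,"z": 0,"ax": 0,"ay": 0,"az": 0,"fingers": -1},{"x": 0,"y": 0,"z": 0,"ax": 0,"ay": 0,"az": 0,"fingers": -1}]'

```text
t: 12.82
position: [497.8, -85.2, 64.4]
ee_rot: [0.99, -0.142, 0.001, -0.0]
wrist_force: [-0.5, -0.8, -0.2]
opening: -0.4
grasp_force: 0.0
```

Request:
drive_tool --motion '[{"x": 0,"y": 0,"z": 0,"ax": 0,"ay": 0,"az": 0,"fingers": -1},{"x": 0.4,"y": 0,"z": 0,"ax": 0,"ay": 0,"az": 0,"fingers": -1},{"x": 0.4,"y": 0,"z": 0,"ax": 0,"ay": 0,"az": 0,"fingers": -1},{"x": 0.4,"y": 0,"z": 0,"ax": 0,"ay": 0,"az": 0,"fingers": -1},{"x": 0,"y": 0,"z": 0,"ax": 0,"ay": 0,"az": 0,"fingers": -1}]'

```text
t: 13.45
position: [508.8, -88.7, 63.7]
ee_rot: [0.99, -0.142, 0.0, -0.0]
wrist_force: [-0.5, 0.1, 0.1]
opening: 0.1
grasp_force: 0.0
```

Request:
drive_tool --motion '[{"x": 0.4,"y": 0,"z": 0,"ax": 0,"ay": 0,"az": 0,"fingers": -1},{"x": 0.4,"y": 0,"z": 0,"ax": 0,"ay": 0,"az": 0,"fingers": -1},{"x": 0.4,"y": 0,"z": 0,"ax": 0,"ay": 0,"az": 0,"fingers": -1},{"x": 0,"y": 0,"z": 0,"ax": 0,"ay": 0,"az": 0,"fingers": -1}]'

```text
t: 13.95
position: [519.9, -92.1, 63.5]
ee_rot: [0.99, -0.142, -0.0, 0.0]
wrist_force: [-2.6, 0.8, 0.5]
opening: 0.0
grasp_force: 0.9
```

Request:
drive_tool --motion '[{"x": 1.0,"y": 0,"z": 0,"ax": 0,"ay": 0,"az": 0,"fingers": -1},{"x": 1.0,"y": 0,"z": 0,"ax": 0,"ay": 0,"az": 0,"fingers": -1},{"x": 1.0,"y": 0,"z": 0,"ax": 0,"ay": 0,"az": 0,"fingers": -1},{"x": 1.0,"y": 0,"z": 0,"ax": 0,"ay": 0,"az": 0,"fingers": -1},{"x": 0,"y": 0,"z": 0,"ax": 0,"ay": 0,"az": 0,"fingers": -1}]'

```text
t: 14.58
position: [559.2, -103.6, 63.4]
ee_rot: [0.99, -0.142, 0.0, 0.0]
wrist_force: [-2.3, -0.9, 0.5]
opening: -0.5
grasp_force: 1.1
```

```bash
python3 - <<'E'
from h import *
np.set_printoptions(precision=2,suppress=True)
c=grab('wrist','w8.png');s=ctrl.sense();p=s['position'];M=R.from_quat(s['ee_rot']).as_matrix();print(s['t'],p,s['wrist_force'],s['ee_rot'])
print(proj(c,p+M@[11,0,8]),proj(c,p+M@[5,0,8]))
E
```

```text
14.625 [ 558.74 -103.41   63.42] [-2.32  1.28 -0.43] [ 0.99 -0.14  0.   -0.  ]
[320.71 290.24] [320.7  302.86]
```

View pics/w8.png

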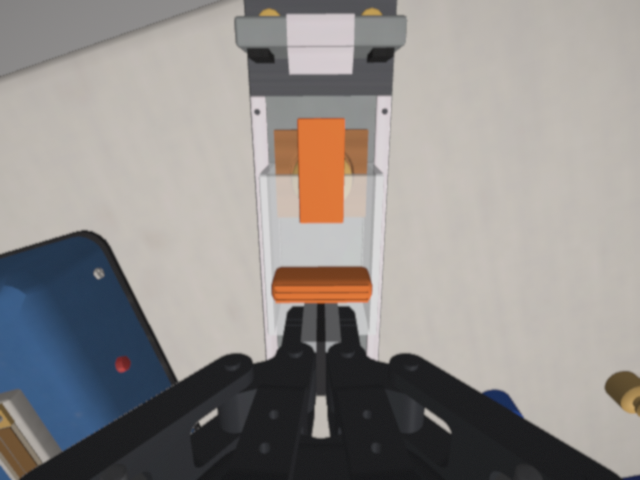

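The hood is moving: its front edge is at row 172, the tongue tip at 118, the wall's front face at about row 47, and the catch's ramp starts at about row 75.

```bash
python3 - <<'E'
from h import *
np.set_printoptions(precision=2,suppress=True)
c=grab('wrist');s=ctrl.sense();p=s['position'];M=R.from_quat(s['ee_rot']).as_matrix()
for n,uv,z in(('tip',(321,118),52.5),('front',(350,174),50),('ridge back bottom',(321,302),52),('ridge front top',(321,267),68),('wall',(265,47),48),('wall back',(265,16),48),('ramp',(321,74),44)): print(n,M.T@(onz(c,uv,z)-p))
print('socket',M.T@(np.array([610.8,-119.1,18])-p),s['t'])
E
```

```text
tip [80.36  0.05 10.94]
front [59.2  11.55 13.44]
ridge back bottom [ 3.44  0.11 11.43]
ridge front top [26.98  0.08 -4.57]
wall [104.75 -20.23  15.44]
wall back [114.62 -19.76  15.44]
ramp [96.11  0.05 19.44]
socket [54.75  0.39 45.44] 14.675
```

Request:
drive_tool --motion '[{"x": 0.8,"y": 0,"z": 0,"ax": 0,"ay": 0,"az": 0,"fingers": -1},{"x": 0.6,"y": 0,"z": 0,"ax": 0,"ay": 0,"az": 0,"fingers": -1},{"x": 0.3,"y": 0,"z": 0,"ax": 0,"ay": 0,"az": 0,"fingers": -1},{"x": 0.3,"y": 0,"z": 0,"ax": 0,"ay": 0,"az": 0,"fingers": -1},{"x": 0,"y": 0,"z": 0,"ax": 0,"ay": 0,"az": 0,"fingers": -1}]'

```text
t: 15.3
position: [577.7, -108.9, 63.5]
ee_rot: [0.99, -0.142, 0.0, 0.0]
wrist_force: [-2.4, 1.5, -2.3]
opening: 0.1
grasp_force: 1.3
```

Request:
drive_tool --motion '[{"x": 0.2,"y": 0,"z": 0,"ax": 0,"ay": 0,"az": 0,"fingers": -1},{"x": 0.2,"y": 0,"z": 0,"ax": 0,"ay": 0,"az": 0,"fingers": -1},{"x": 0,"y": 0,"z": 0,"ax": 0,"ay": 0,"az": 0,"fingers": -1}]'

```text
t: 15.68
position: [579.9, -109.6, 63.5]
ee_rot: [0.99, -0.142, -0.002, -0.0]
wrist_force: [-5.8, 4.0, 0.0]
opening: -0.1
grasp_force: 3.3
```

Request:
drive_tool --motion '[{"x": 0.2,"y": 0,"z": 0,"ax": 0,"ay": 0,"az": 0,"fingers": -1},{"x": 0.2,"y": 0,"z": 0,"ax": 0,"ay": 0,"az": 0,"fingers": -1},{"x": 0,"y": 0,"z": 0,"ax": 0,"ay": 0,"az": 0,"fingers": -1}]'

```text
t: 16.05
position: [582.6, -110.4, 63.5]
ee_rot: [0.99, -0.142, -0.003, -0.0]
wrist_force: [-9.1, 4.6, 2.8]
opening: 0.0
grasp_force: 4.8
```

Request:
drive_tool --motion '[{"x": 0.15,"y": 0,"z": 0,"ax": 0,"ay": 0,"az": 0,"fingers": -1},{"x": 0.15,"y": 0,"z": 0,"ax": 0,"ay": 0,"az": 0,"fingers": -1},{"x": 0,"y": 0,"z": 0,"ax": 0,"ay": 0,"az": 0,"fingers": -1}]'

```text
t: 16.42
position: [586.3, -111.6, 63.4]
ee_rot: [0.99, -0.142, -0.002, 0.0]
wrist_force: [-6.8, 3.8, 0.0]
opening: 0.2
grasp_force: 3.5
```

Request:
drive_tool --motion '[{"x": 0.1,"y": 0,"z": 0,"ax": 0,"ay": 0,"az": 0,"fingers": -1},{"x": 0.1,"y": 0,"z": 0,"ax": 0,"ay": 0,"az": 0,"fingers": -1},{"x": 0,"y": 0,"z": 0,"ax": 0,"ay": 0,"az": 0,"fingers": -1}]'

```text
t: 16.8
position: [588.3, -112.1, 63.4]
ee_rot: [0.99, -0.142, -0.002, 0.0]
wrist_force: [-7.0, 2.9, 0.5]
opening: 0.1
grasp_force: 3.4
```

Request:
drive_tool --motion '[{"x": 0.1,"y": 0,"z": 0,"ax": 0,"ay": 0,"az": 0,"fingers": -1},{"x": 0.1,"y": 0,"z": 0,"ax": 0,"ay": 0,"az": 0,"fingers": -1},{"x": 0,"y": 0,"z": 0,"ax": 0,"ay": 0,"az": 0,"fingers": -1}]'

```text
t: 17.18
position: [590.5, -112.8, 63.4]
ee_rot: [0.99, -0.142, -0.002, 0.0]
wrist_force: [-5.2, 3.1, 0.3]
opening: 0.2
grasp_force: 3.1
```

Request:
drive_tool --motion '[{"x": 0.1,"y": 0,"z": 0,"ax": 0,"ay": 0,"az": 0,"fingers": -1},{"x": 0,"y": 0,"z": 0,"ax": 0,"ay": 0,"az": 0,"fingers": -1}]'

```text
t: 17.42
position: [591.4, -113.0, 63.4]
ee_rot: [0.99, -0.142, -0.002, 0.0]
wrist_force: [-6.4, 2.5, -0.3]
opening: 0.0
grasp_force: 3.1
```

Request:
drive_tool --motion '[{"x": 0.1,"y": 0,"z": 0,"ax": 0,"ay": 0,"az": 0,"fingers": -1},{"x": 0,"y": 0,"z": 0,"ax": 0,"ay": 0,"az": 0,"fingers": -1}]'

```text
t: 17.68
position: [592.4, -113.3, 63.5]
ee_rot: [0.99, -0.142, -0.002, 0.0]
wrist_force: [-5.9, 3.0, 0.3]
opening: 0.3
grasp_force: 3.2
```

Request:
drive_tool --motion '[{"x": 0.1,"y": 0,"z": 0,"ax": 0,"ay": 0,"az": 0,"fingers": -1},{"x": 0,"y": 0,"z": 0,"ax": 0,"ay": 0,"az": 0,"fingers": -1}]'

```text
t: 17.92
position: [593.3, -113.6, 63.5]
ee_rot: [0.99, -0.142, -0.002, 0.0]
wrist_force: [-5.8, 2.5, -0.2]
opening: 0.3
grasp_force: 3.2
```

Request:
drive_tool --motion '[{"x": 0.08,"y": 0,"z": 0,"ax": 0,"ay": 0,"az": 0,"fingers": -1},{"x": 0,"y": 0,"z": 0,"ax": 0,"ay": 0,"az": 0,"fingers": -1}]'

```text
t: 18.18
position: [594.1, -113.8, 63.5]
ee_rot: [0.99, -0.142, -0.002, 0.0]
wrist_force: [-6.1, 3.6, 0.6]
opening: -0.1
grasp_force: 3.2
```

Request:
drive_tool --motion '[{"x": 0.08,"y": 0,"z": 0,"ax": 0,"ay": 0,"az": 0,"fingers": -1},{"x": 0,"y": 0,"z": 0,"ax": 0,"ay": 0,"az": 0,"fingers": -1}]'

```text
t: 18.42
position: [594.8, -114.0, 63.5]
ee_rot: [0.99, -0.142, -0.002, 0.0]
wrist_force: [-5.7, 3.4, 0.7]
opening: 0.1
grasp_force: 3.2
```

Request:
drive_tool --motion '[{"x": 0.08,"y": 0,"z": 0,"ax": 0,"ay": 0,"az": 0,"fingers": -1},{"x": 0,"y": 0,"z": 0,"ax": 0,"ay": 0,"az": 0,"fingers": -1}]'

```text
t: 18.68
position: [595.6, -114.2, 63.4]
ee_rot: [0.99, -0.142, -0.002, 0.0]
wrist_force: [-5.0, 3.5, 0.6]
opening: 0.1
grasp_force: 3.2
```

Request:
drive_tool --motion '[{"x": 0.08,"y": 0,"z": 0,"ax": 0,"ay": 0,"az": 0,"fingers": -1},{"x": 0,"y": 0,"z": 0,"ax": 0,"ay": 0,"az": 0,"fingers": -1}]'

```text
t: 18.92
position: [596.3, -114.5, 63.5]
ee_rot: [0.99, -0.142, -0.002, 0.0]
wrist_force: [-6.3, 3.5, 1.0]
opening: 0.2
grasp_force: 3.2
```

Request:
drive_tool --motion '[{"x": 0.08,"y": 0,"z": 0,"ax": 0,"ay": 0,"az": 0,"fingers": -1},{"x": 0,"y": 0,"z": 0,"ax": 0,"ay": 0,"az": 0,"fingers": -1}]'

```text
t: 19.18
position: [597.2, -114.7, 63.5]
ee_rot: [0.99, -0.142, -0.002, -0.0]
wrist_force: [-5.3, 3.2, 0.2]
opening: 0.1
grasp_force: 3.2
```

Request:
drive_tool --motion '[{"x": 0.08,"y": 0,"z": 0,"ax": 0,"ay": 0,"az": 0,"fingers": -1},{"x": 0,"y": 0,"z": 0,"ax": 0,"ay": 0,"az": 0,"fingers": -1}]'

```text
t: 19.42
position: [598.9, -115.2, 63.5]
ee_rot: [0.99, -0.142, -0.0, 0.0]
wrist_force: [-3.0, 1.4, -2.5]
opening: -0.2
grasp_force: 2.0
```

Request:
drive_tool --motion '[{"x": 0.08,"y": 0,"z": 0,"ax": 0,"ay": 0,"az": 0,"fingers": -1},{"x": 0,"y": 0,"z": 0,"ax": 0,"ay": 0,"az": 0,"fingers": -1}]'

```text
t: 19.68
position: [600.0, -115.5, 63.5]
ee_rot: [0.99, -0.142, -0.0, 0.0]
wrist_force: [-3.0, 1.6, -1.1]
opening: 0.1
grasp_force: 2.0
```

The force dropped from about 6 N to 3 N with a small jump forward, which is the click. I'll back off and check.

Request:
drive_tool --motion '[{"x": -0.3,"y": 0,"z": 0,"ax": 0,"ay": 0,"az": 0,"fingers": -1},{"x": -0.5,"y": 0,"z": 0,"ax": 0,"ay": 0,"az": 0,"fingers": -1},{"x": -1,"y": 0,"z": -0.5,"ax": 0,"ay": 0,"az": 0,"fingers": -1},{"x": -1,"y": 0,"z": -4,"ax": 0,"ay": 0,"az": 0,"fingers": -1},{"x": -2,"y": 0,"z": -4,"ax": 0,"ay": 0,"az": 0,"fingers": -1}]'

```text
t: 20.3
position: [554.4, -101.9, 150.3]
ee_rot: [0.99, -0.142, 0.001, 0.0]
wrist_force: [-0.6, 0.4, 0.3]
opening: -0.2
grasp_force: 0.0
```

Request:
drive_tool --motion '[{"x": 0,"y": 0,"z": 0,"ax": 0,"ay": 0,"az": 0,"fingers": -1},{"x": 0,"y": 0,"z": 0,"ax": 0,"ay": 0,"az": 0,"fingers": -1},{"x": 0,"y": 0,"z": 0,"ax": 0,"ay": 0,"az": 0,"fingers": -1}]'

```text
t: 20.68
position: [553.7, -102.0, 147.7]
ee_rot: [0.99, -0.142, -0.001, 0.0]
wrist_force: [-0.8, 0.2, -1.4]
opening: -0.2
grasp_force: 0.0
```

```bash
python3 - <<'E'
from h import *
c=grab('wrist','w9.png');s=ctrl.sense();print(s['t'],s['position'],s['wrist_force'])
E
```

```text
20.725 [ 553.73912328 -102.03549266  147.57363773] [-1.30759426 -0.28404796 -0.17315811]
```

View pics/w9.png

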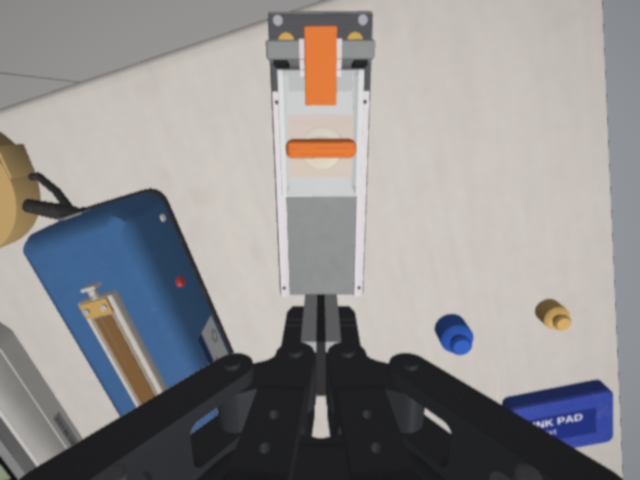

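The hood stays shut by itself: the tongue at px (321,65) is past the catch, and the weight stands in the socket under the roof at about (322,147). I'll hand it in.

```bash
python3 -c "
from workcell import ctrl;print(ctrl.sign_off())"
```

```text
the job is handed in; nothing more can be done
None
```

The larger weight is in the socket and the hood clicked shut and stayed shut after I let go. The smaller weight was not touched, and the job was handed in at about 21 s; sign-off returned no verdict.

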